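# Check a horseshoe for rock on the fitting turntable

### The job

Check whether the forged horseshoe on the turntable lies flat without rocking: with the fingertips press lightly on its upper face, working round it, first on the long heel that turns outward, then on the middle of the toe, then on the short heel. Come down gently, rest a moment on each spot, and lift clear before going to the next. Only touch the shoe: do not lift, slide or turn it or the turntable, leave the tools where they lie, and finish with the hand clear.

Things in the scene. Friction and masses are not known exactly. Their poses are not given: they have to be found in the camera images.
- shoe: The forged iron horseshoe to check, the only shoe on the turntable: lying flat, creased face up, 170 mm long, 160 mm over the turned-out heel, bar 26 mm wide, 11 mm thick, 0.9 kg, loose. Origin at its underside, 52 mm above the ledge, in the middle of its opening; x to the round toe, z up, y to the side of the longer heel, which turns outward; the heel on -y is short and runs a little inward.
- shoe_long_heel: The long, turned-out heel of that shoe: its last 47 mm, bar 26 mm wide. Origin at the centre of its flat top face, 63 mm above the ledge; 58 mm back and 66 mm to the +y side in the shoe's frame. Axes as the shoe's. Hard iron on a hard table, no give: come down slowly, about 10 mm/s, and stop at the first few newtons.
- shoe_toe: The toe of that shoe: the middle 60 degrees of the arc, about 60 mm across, bar 26 mm wide. Origin at the centre of its flat top face, 63 mm above the ledge; 65 mm ahead in the shoe's frame. Axes as the shoe's. Hard iron, no give.
- shoe_short_heel: The short heel of that shoe: its last 39 mm, bar 26 mm wide. Origin at the centre of its flat top face, 63 mm above the ledge; 43 mm back and 48 mm to the -y side in the shoe's frame. Axes as the shoe's. Hard iron, no give.
- turntable_base: The turntable's foot, bolted to the stone ledge. Origin on the ledge surface at the centre pin. It carries a dark cast-iron plate 420 mm across, flat face 52 mm above the ledge, the pin's 30 mm head 5 mm proud in the middle, four lugs at the rim. The shoe lies near the middle, fuller, punch and swage block near the rim.
- turntable_plate (a joint): Turn of the plate on its centre pin, rad, counter-clockwise from above, 0 at the start. It turns stiffly (about 1 N m), and should stay put.
- fuller: Fuller with a hickory handle lying on the turntable, loose: iron head 34 x 90 x 34 mm high, handle 25 mm thick, 240 mm long. Origin under the head; the handle runs along -x. To be left alone.
- punch: Pitted steel punch lying on the turntable, loose, 175 mm long along x, 16 mm thick, the taper to +x. Origin under its middle. To be left alone.
- swage_block: Small black swage block on the turntable, loose, 76 x 76 x 38 mm high, notched sides and holes in its face, 1.5 kg. Origin under its centre. To be left alone.
- driving_hammer: Driving hammer lying on the ledge, loose: head 26 x 115 x 29 mm high, handle 300 mm long along -x. Origin under the head. To be left alone.
- rasp: Hoof rasp lying on the ledge, loose: blade 360 x 43 mm, hickory handle along -x, 500 mm overall, up to 27 mm high. Origin near its middle. To be left alone.
- spare_shoe: Plain dark shoe with two equal heels lying on the ledge, beside the turntable, not the shoe in hand: 130 x 132 x 10 mm. To be left alone.
- pincers: Iron pincers lying on the ledge, loose, 260 mm long along x, 20 mm high. Origin under the rivet. To be left alone.
Mind the look-alikes: they are no part of the job. Leave any pink look-alike of the shoe alone.

How it is judged:
On the way, in this order (a step that is already met when the one before it is completed fails the run):
1. the fingers press lightly on the long, turned-out heel alone (1 to 25 N for 0.25 s) (contact force between the fingers and shoe_long_heel above 1 N and contact force between the fingers and shoe below 25 N and contact force between the fingers and shoe_toe below 0.2 N and contact force between the fingers and shoe_short_heel below 0.2 N), for 0.25 s.
2. the fingers are lifted off the shoe (contact force between the fingers and shoe below 0.1 N), for 0.1 s.
3. the fingers press lightly on the toe alone (1 to 25 N for 0.25 s) (contact force between the fingers and shoe_toe above 1 N and contact force between the fingers and shoe below 25 N and contact force between the fingers and shoe_long_heel below 0.2 N and contact force between the fingers and shoe_short_heel below 0.2 N), for 0.25 s.
4. the fingers are lifted off the shoe (contact force between the fingers and shoe below 0.1 N), for 0.1 s.
5. the fingers press lightly on the short heel alone (1 to 25 N for 0.25 s) (contact force between the fingers and shoe_short_heel above 1 N and contact force between the fingers and shoe below 25 N and contact force between the fingers and shoe_long_heel below 0.2 N and contact force between the fingers and shoe_toe below 0.2 N), for 0.25 s.
At the end, for the whole second after the job is handed in: The shoe lies flat and still on the turntable within about 10 mm of where it started, the turntable is turned by less than 0.06 rad, and every other tool, the swage block and the spare shoe are within 15 mm of where they started (distance of shoe from where it was at the start of the episode below 0.01 m and distance of each of shoe_long_heel, shoe_short_heel from where it was at the start of the episode below 0.012 m and angle between shoe's own z axis and vertical below 0.05 rad and linear speed of shoe below 0.01 m/s and value of joint turntable_plate between -0.06 and 0.06 rad and distance of each of fuller, punch, swage_block, driving_hammer, rasp, spare_shoe, pincers from where it was at the start of the episode below 0.015 m); the robot touches nothing.
It fails at once if the shoe is struck or pressed with over 60 N at any moment (contact force between the fingers and shoe above 60 N).
It fails at once if the shoe is lifted (more than 8 mm) or tipped up (height (world z) of shoe above 0.06 m or angle between shoe's own z axis and vertical above 0.1 rad).
It fails at once if the shoe is slid or turned by more than about 10 mm (not (distance of shoe from where it was at the start of the episode below 0.01 m and distance of each of shoe_long_heel, shoe_short_heel from where it was at the start of the episode below 0.012 m)).
It fails at once if the turntable is turned by more than 0.06 rad (3.5 degrees) (value of joint turntable_plate above 0.06 rad or value of joint turntable_plate below -0.06 rad).
It fails at once if one of the other tools, the swage block or the spare shoe is moved by more than 15 mm (distance of any of fuller, punch, swage_block, driving_hammer, rasp, spare_shoe, pincers from where it was at the start of the episode above 0.015 m).
It also fails if it takes over 51 s, if anything falls off the work surface, if the arm or the gripper's body presses on something with over 40 N, if the wrist force passes 120 N, or if a joint passes its speed limit or range.

### The arm

A 7-joint arm with a two-finger parallel gripper is mounted at the origin on the work surface. World frame = base frame: x ahead of the robot, y to its left, z up, the work surface at z = 0. Lengths are in m, angles in rad, forces in N, time in s.
With the tool pointing down it reaches from about 0.4 to 0.875 m from the base axis. Payload 4.4 kg.
Tool frame: the origin (TCP) lies midway between the tips of the shut fingers; the grasp point (between the pads) lies 19 mm behind it (ctrl.grasp_offset is the distance from the TCP to the grasp point, in m); x points along the fingers, y is the direction in which the jaws open and shut, and the axes are right-handed (so a half turn about x gives the same grasp; the last joint's range is limited). The gripper opens to 85 mm and grips with 20 to 120 N. Pads are 22 mm wide; open, the fingers measure 114 mm over their backs; the gripper's body (76 mm by 85 mm) begins 54 mm behind the grasp point. The pads swing forward as they close: fully open they stand 13 mm farther back than shut.
Start: joints at [1.257, 0.628, 0.038, 1.517, -0.027, 0.996, -0.02], TCP at [0.159, -0.63, 0.231] pointing down, gripper open.
Joint ranges: [-3.06, 3.06], [-0.37, 2.12], [-1.25, 1.32], [0.18, 2.47], [-1.1, 4.24], [0.23, 1.98], [-2.94, 2.94]. Speed limits (rad/s): [2.57, 2.57, 3.14, 3.14, 3.14, 3.14, 3.14].

### API

Orientations are given as a unit quaternion [w, x, y, z].
In Python, from plant import ctrl, eyes, workorder gives the robot as it stands.
- The arm moves only by the tool play_rows, never from a script. Its argument "moves" is a list of rows, each a list of 6 numbers: the shift along the tool's x, y, z in m, then the turn, a rotation vector about the tool's x, y, z in degrees. A call has 1 to 8 rows; each row shifts and turns the commanded pose from where the row before left it, along the tool's axes as they then stand; what a row does not reach is not made up. A row lasts 1/12 s, in which the tool goes at most 41.7 mm and 7.16 degrees, less where a joint would pass 70% of its speed; a pose out of reach is approached as far as the arm can. A call with a gripper value outside its range is refused whole. "grip" is the gripper's target within -1 to 1 (shut at 1, half-way at 0, fully open at -1), set as the call begins (left out, the last holds). The fingers move at their own pace and stop on an object; "newtons" is the grip in N (left out, the last holds). Time passes only in rows, so rows that do not move let the fingers close. It gives the time, the measured TCP pose, the force and the opening at its end, in the units of the state.
- ctrl.get_obs(): the state, without advancing time (a new reading comes with each control period).
- eyes.capture(name): name is "scene" or "side" or "wrist"; returns a dict with "pixels" (420x560x3 uint8, red, green, blue), "z_map" (420x560 float32, m along the optical axis (not along the pixel's ray), 0 where there is no reading), "intrinsics" (3x3 intrinsics, pixels), "R" (3x3) and "t" (3): a world point X has camera coordinates R X + t; the wrist camera has in their place "hand_eye" (4x4, takes a point from camera to tool coordinates, whose origin is the TCP and whose axes are the tool frame's). Camera axes: x right, y down, z forward; pixel columns grow to the right and rows downward; lengths in m; the calibration is good to about 2 mm. A picture is of the moment at which its call begins: read the wrist's pose just before it.
- workorder.hand_in(): hands the job in, once; it reports no verdict.
Trained networks look in a picture, given as the dict that the camera call returned (one of the last four; its "shot" number tells which), for a name from the list of things; names that differ only in an ending like _2 or _b are one class to them, and where a whole thing is asked for, a point or a joint stands for the part that bears it (a point fixed in the world has none). Each returns a list of dicts, best first, with "confidence" (0 to 1); they miss things now and then, are a little off and sometimes report something else, mostly with a low value. They report only what shows in the picture. A call takes as long as a camera call. They do not tell look-alikes from the thing itself.
- eyes.find_in(label, picture): "box" ([left, top, right, bottom] in pixels, round what is visible of it).
- eyes.place_of(label, picture): "location" ([column, row] in pixels: a listed point, or the origin of a listed thing).
The state is a dict: "time_s": time; "joints": joint angles; "qd": joint speeds; "joint_torque": joint torques, N m; "ee_pos": TCP position; "tool_rot": TCP orientation; "force": force on the tool from outside, world axes, zero at the start; "ft_torque": the same for the moment, N m; "opening": finger opening in m.
Only numpy, scipy, OpenCV 4.12 (cv2) and the standard library are available. Lean on these libraries where they do the work, as an engineer would, in place of code of your own. Each camera call takes 0.05 s, during which the arm holds its last target. There are 200 camera calls.

## Working session

There is one attempt and no reset: what is moved stays moved. The work goes in short steps, Python scripts to look and compute and a tool call to move; the robot and the scene stay as the last step left them, time stands still between calls to the robot, and variables do not carry over. Pictures are saved under pics/ and viewed, about 8 in all and at most 12, crops included, and the job is handed in when it is done.

Besides the shell and the picture viewer there is one more tool, called after "Request:" by a JSON object that holds its "method" and its "body". play_rows: Moves the arm, as the interface text tells. Its arguments: {"type":"object","properties":{"moves":{"type":"array","items":{"type":"array","items":{"type":"number"}}},"grip":{"type":"number"},"newtons":{"type":"number"}},"required":["moves"]}

```bash
mkdir -p pics
cat > h.py <<'E'
import numpy as np, cv2
from plant import ctrl, eyes, workorder
from scipy.spatial.transform import Rotation as Rn
def pose():
    o=ctrl.get_obs(); q=o["tool_rot"]; return np.array(o["ee_pos"]),Rn.from_quat([q[1],q[2],q[3],q[0]]).as_matrix()
def world(c,u,v,P=None,z=None):
    u=np.asarray(u,float);v=np.asarray(v,float);K=c["intrinsics"]
    ray=np.stack([(u-K[0,2])/K[0,0],(v-K[1,2])/K[1,1],np.ones_like(u)],-1)
    if P is None: A=c["R"].T; b=-A@c["t"]
    else:
        p,R=P;H=np.array(c["hand_eye"]);A=R@H[:3,:3];b=R@H[:3,3]+p
    d=ray@A.T
    if z is not None: return b+d*((z-b[2])/d[...,2])[...,None]
    zz=c["z_map"][np.int_(np.round(v)),np.int_(np.round(u))]
    return b+d*zz[...,None]
E
python3 - <<'E'
from h import *
o=ctrl.get_obs();print(o)
for n in ["scene","side"]:
    c=eyes.capture(n);cv2.imwrite(f"pics/{n}.png",c["pixels"][:,:,::-1])
    for l in ["shoe","shoe_long_heel","shoe_toe","shoe_short_heel","turntable_base"]:
        for r in eyes.place_of(l,c)[:3]:
            u,v=r["location"];print(n,l,r["location"],round(r["confidence"],2),world(c,u,v,z=0.063).round(3), world(c,u,v).round(3))
E
```

```text
{'time_s': 0.0, 'joints': array([ 1.25717167,  0.62934514,  0.03843511,  1.51834667, -0.02700267,
        0.99629793, -0.02000855]), 'qd': array([ 6.12135355e-05, -8.87940124e-04,  4.35168638e-04,  1.52498027e-03,
        7.26376404e-04, -4.57788519e-04, -5.34902866e-04]), 'joint_torque': array([ 8.19315756e-05, -5.63404012e+01,  1.22606523e+00, -1.93451715e+01,
        1.08570023e-02,  1.04087984e-02, -2.77274481e-06]), 'ee_pos': array([ 0.15932497, -0.62953839,  0.23039642]), 'tool_rot': array([-0.08673523, -0.70159657, -0.08805229,  0.7017735 ]), 'force': array([ 0.39880837,  0.66229574, -0.46509267]), 'ft_torque': array([0.00417225, 0.01680231, 0.04195149]), 'opening': 0.08569343452362597}
scene shoe [302.5, 220.9] 0.92 [0.569 0.022 0.063] [0.568 0.024 0.061]
scene shoe [181.4, 260.8] 0.89 [ 0.42  -0.303  0.063] [ 0.37  -0.272  0.003]
scene shoe [272.9, 152.5] 0.75 [0.275 0.231 0.063] [0.216 0.297 0.003]
scene shoe_long_heel [277.8, 222.4] 0.73 [ 0.518 -0.028  0.063] [ 0.518 -0.028  0.063]
scene shoe_long_heel [256.1, 159.0] 0.64 [0.256 0.165 0.063] [0.206 0.217 0.013]
scene shoe
[... 891 characters left out ...]
67.3, 266.3] 0.68 [0.229 0.265 0.063] [0.217 0.208 0.009]
side shoe_long_heel [268.4, 201.0] 0.42 [ 0.526 -0.038  0.063] [ 0.526 -0.041  0.061]
side shoe_toe [398.8, 299.7] 0.52 [0.162 0.385 0.063] [0.145 0.332 0.005]
side shoe_toe [261.5, 223.7] 0.44 [0.54  0.084 0.063] [0.54  0.082 0.061]
side shoe_toe [328.1, 177.7] 0.43 [ 0.319 -0.189  0.063] [ 0.313 -0.267  0.013]
side shoe_short_heel [297.1, 181.6] 0.62 [ 0.431 -0.16   0.063] [ 0.431 -0.242  0.009]
side shoe_short_heel [237.5, 210.0] 0.54 [0.624 0.015 0.063] [0.624 0.013 0.061]
side shoe_short_heel [350.3, 287.6] 0.48 [0.284 0.347 0.063] [0.275 0.297 0.011]
side turntable_base [254.5, 228.1] 0.97 [0.56  0.107 0.063] [0.56  0.103 0.06 ]
```

View pics/scene.png

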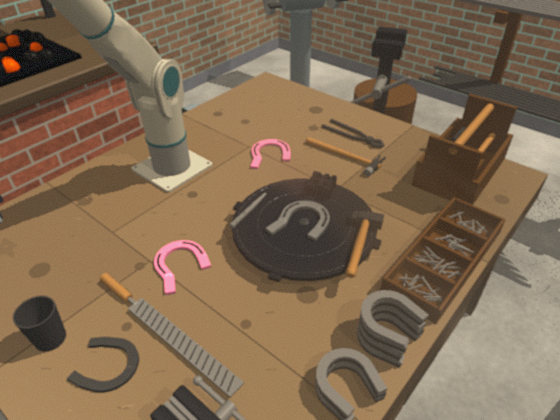

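View pics/side.png

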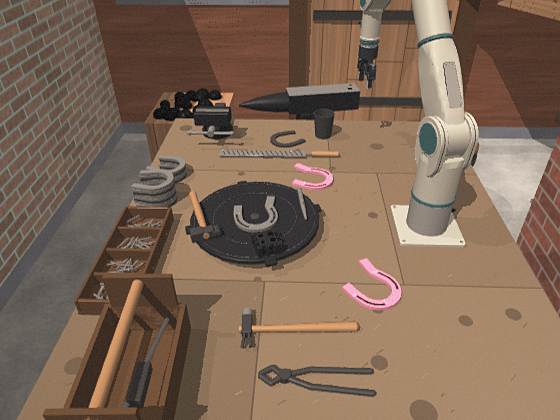

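Run:
```python
from h import *
p,R=pose();print(p,R.round(3))
s=eyes.capture("side");c=eyes.capture("scene")
a=cv2.resize(c["pixels"][170:285,225:390,::-1],None,fx=3.5,fy=3.5,interpolation=2)
cv2.imwrite("pics/crop1.png",a)
w=eyes.capture("wrist");print(np.array(w["hand_eye"]).round(3),w["intrinsics"])
for d in (c,s):
    v,u=np.nonzero(d["z_map"]>0);X=world(d,u,v);g=d["pixels"][v,u].astype(int).min(1)
    m=(abs(X[:,2]-.063)<.007)&(np.hypot(X[:,0]-.57,X[:,1]-.03)<.11)&(g>75)
    print(m.sum(),X[m].mean(0).round(4),X[m].min(0).round(3),X[m].max(0).round(3))
```

```text
[ 0.15946107 -0.63014207  0.23132479] [[ 0.     0.245 -0.969]
 [ 0.    -0.969 -0.245]
 [-1.    -0.    -0.   ]]
[[ 0.001 -0.317  0.948 -0.143]
 [ 1.    -0.    -0.001  0.   ]
 [ 0.     0.948  0.317 -0.082]
 [ 0.     0.     0.     1.   ]] [[293.46485587   0.         280.48389106]
 [  0.         293.46485587 208.88423653]
 [  0.           0.           1.        ]]
796 [0.5592 0.0342 0.0648] [ 0.486 -0.069  0.056] [0.64  0.115 0.07 ]
532 [0.5583 0.0459 0.0611] [ 0.493 -0.07   0.056] [0.64  0.116 0.067]
```

View pics/crop1.png

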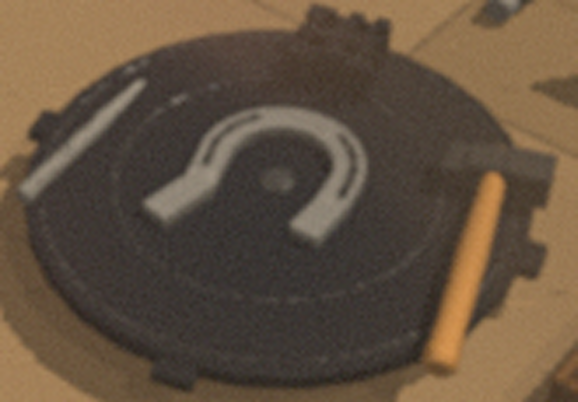

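The shoe to check is the grey creased one on the turntable, at scene pixel (302,221). It has the wide turned-out heel at crop (180,200) and a short heel at crop (318,222). The shoes at (181,261) and (273,152) are pink look-alikes, and the plain dark one at (105,363) is the spare, so I leave those alone. Next I shut the fingers and move in for a wrist view.

Request:
{"method": "play_rows", "body": {"moves": [[0, -0.01, -0.009, 0, 0, 0], [0, -0.02, -0.018, 0, 0, 0], [0, -0.025, -0.022, 0, 0, 0], [0, -0.025, -0.022, 0, 0, 0], [0, -0.025, -0.022, 0, 0, 0], [0, -0.025, -0.022, 0, 0, 0], [0, -0.025, -0.022, 0, 0, 0], [0, -0.025, -0.022, 0, 0, 0]], "grip": 1, "newtons": 20}}

```text
time_s: 1.42
ee_pos: [0.27, -0.4153, 0.2316]
tool_rot: [0.087, 0.702, 0.087, -0.702]
force: [0.2, 1.0, 0.8]
opening: 0.0001
```

Request:
{"method": "play_rows", "body": {"moves": [[0, -0.025, -0.022, 0, 0, 0], [0, -0.025, -0.022, 0, 0, 0], [0, -0.025, -0.022, 0, 0, 0], [0, -0.025, -0.022, 0, 0, 0], [0, -0.025, -0.022, 0, 0, 0], [0, -0.025, -0.022, 0, 0, 0], [0, -0.025, -0.022, 0, 0, 0], [0, -0.025, -0.022, 0, 0, 0]]}}

```text
time_s: 2.08
ee_pos: [0.3917, -0.1782, 0.2317]
tool_rot: [0.087, 0.702, 0.087, -0.701]
force: [1.0, -0.4, -0.3]
opening: 0.0002
```

Request:
{"method": "play_rows", "body": {"moves": [[0, -0.025, -0.022, 0, 0, 0], [0, -0.025, -0.022, 0, 0, 0], [0, -0.02, -0.018, 0, 0, 0], [0, -0.01, -0.009, 0, 0, 0], [0, -0.005, -0.005, 0, 0, 0], [0, 0, 0, 0, 0, 0], [0, 0, 0, 0, 0, 0]]}}

```text
time_s: 2.67
ee_pos: [0.4435, -0.0793, 0.2313]
tool_rot: [-0.087, -0.702, -0.087, 0.702]
force: [-0.3, -0.4, -0.8]
opening: 0.0003
```

Run:
```python
from h import *
P=pose();o=ctrl.get_obs();print(o["time_s"],P[0],P[1].round(3),o["force"],o["opening"],o["joints"].round(2))
c=eyes.capture("wrist");cv2.imwrite("pics/w1.png",c["pixels"][:,:,::-1])
for l in ["shoe","shoe_long_heel","shoe_toe","shoe_short_heel"]:
    for r in eyes.place_of(l,c)[:2]:
        u,v=r["location"];print(l,r["location"],round(r["confidence"],2),world(c,u,v,P,z=0.063).round(3), world(c,u,v,P).round(3))
v,u=np.nonzero(c["z_map"]>0);X=world(c,u,v,P);g=c["pixels"][v,u].astype(int).min(1)
m=(abs(X[:,2]-.063)<.006)&(np.hypot(X[:,0]-.57,X[:,1]-.03)<.11)&(g>75)
im=np.zeros((240,240),np.uint8);np.save("top.npy",X[m])
# rectified 1mm top view
gx,gy=np.meshgrid(np.arange(.47,.67,.0005),np.arange(-.08,.14,.0005),indexing="ij")
H=np.array(c["hand_eye"]);Rw=P[1]@H[:3,:3];b=P[1]@H[:3,3]+P[0]
q=(np.stack([gx,gy,0*gx+.063],-1)-b)@Rw;K=c["intrinsics"]
mu=(K[0,0]*q[...,0]/q[...,2]+K[0,2]).astype(np.float32);mv=(K[1,1]*q[...,1]/q[...,2]+K[1,2]).astype(np.float32)
t=cv2.remap(c["pixels"][:,:,::-1].copy(),mu,mv,1);cv2.imwrite("pics/top.png",t)
cv2.imwrite("pics/both.png",np.hstack([cv2.resize(c["pixels"][:,:,::-1],(400,300)),cv2.resize(t,(400,364))[:300]]) if 0 else t)
```

```text
2.6667 [ 0.44347106 -0.07930459  0.23131636] [[-0.     0.245 -0.97 ]
 [-0.001 -0.97  -0.245]
 [-1.     0.     0.001]] [-0.26261606 -0.424977   -0.77264776] 0.0002927451397373974 [ 0.15  0.35 -0.05  2.05  0.03  0.75 -1.24]
shoe_long_heel [49.0, 281.1] 0.85 [0.263 0.166 0.063] [0.219 0.204 0.01 ]
shoe_long_heel [261.6, 104.6] 0.84 [ 0.524 -0.04   0.063] [ 0.524 -0.04   0.063]
shoe_toe [125.2, 45.5] 0.88 [0.543 0.097 0.063] [0.543 0.097 0.063]
shoe_toe [378.2, 296.6] 0.76 [ 0.34  -0.23   0.063] [ 0.309 -0.259  0.01 ]
shoe_short_heel [391.9, 218.9] 0.57 [ 0.441 -0.21   0.063] [ 0.427 -0.236  0.009]
```

View pics/top.png

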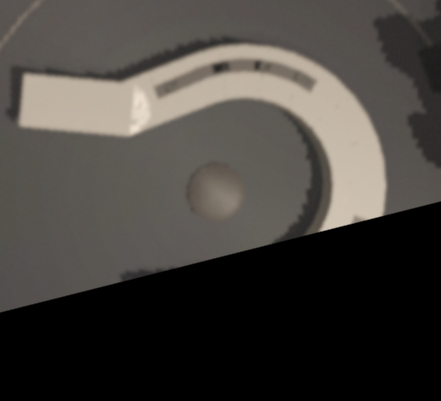

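Request:
{"method": "play_rows", "body": {"moves": [[0, -0.003, -0.012, 0, 0, 0], [0.01, -0.004, -0.022, 0, 0, 0], [0.025, -0.004, -0.022, 0, 0, 0], [0.03, -0.003, -0.02, 0, 0, 0], [0.03, -0.0024, -0.0102, 0, 0, 0], [0.025, 0, 0, 0, 0, 0], [0.015, 0, 0, 0, 0, 0], [0, 0, 0, 0, 0, 0]]}}

```text
time_s: 3.58
ee_pos: [0.5218, -0.041, 0.0929]
tool_rot: [-0.087, -0.7, -0.088, 0.704]
force: [-0.7, -0.8, 0.8]
opening: 0.0004
```

Request:
{"method": "play_rows", "body": {"moves": [[0.008, 0, 0, 0, 0, 0], [0.004, 0, 0, 0, 0, 0], [0.002, 0, 0, 0, 0, 0], [0.001, 0, 0, 0, 0, 0], [0, 0, 0, 0, 0, 0], [0, 0, 0, 0, 0, 0]]}}

```text
time_s: 4.08
ee_pos: [0.5238, -0.0416, 0.082]
tool_rot: [0.087, 0.702, 0.087, -0.701]
force: [0.8, -0.1, 0.1]
opening: -0.0002
```

Run:
```python
from h import *
P=pose();o=ctrl.get_obs();print(o["time_s"],P[0],o["force"])
c=eyes.capture("wrist");a=c["pixels"][:,:,::-1]
for l in ["shoe","shoe_long_heel","shoe_toe","shoe_short_heel"]:
    for r in eyes.place_of(l,c)[:2]:
        u,v=r["location"];print(l,r["location"],round(r["confidence"],2),world(c,u,v,P,z=0.063).round(3), world(c,u,v,P).round(3))
cv2.imwrite("pics/w2.png",a)
```

```text
4.0833 [ 0.52384534 -0.04160634  0.08196681] [ 0.83039958 -0.13727263  0.0944207 ]
shoe_long_heel [280.8, 255.2] 0.86 [ 0.522 -0.042  0.063] [ 0.535 -0.039  0.088]
shoe_toe [48.8, 164.4] 0.82 [0.544 0.096 0.063] [0.545 0.095 0.064]
shoe_short_heel [227.4, 52.0] 0.9 [0.623 0.01  0.063] [0.623 0.011 0.063]
shoe_short_heel [458.9, 365.0] 0.62 [ 0.469 -0.185  0.063] [ 0.548 -0.089  0.159]
```

View pics/w2.png

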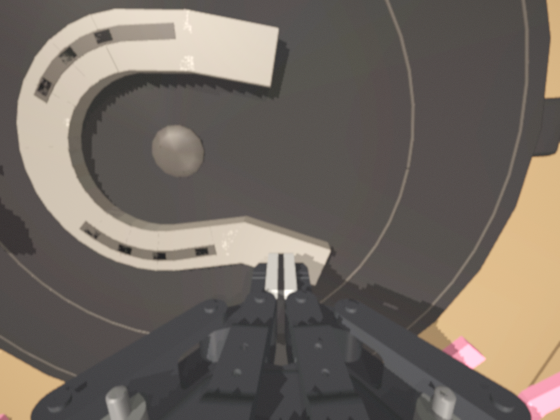

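The wrist view shows the shut tips directly over the long heel at about (280,265). The toe is at (48,164), the short heel at (227,52), and the estimates agree to 2 mm. Next I come down slowly.

Request:
{"method": "play_rows", "body": {"moves": [[0.003, 0, 0, 0, 0, 0], [0.003, 0, 0, 0, 0, 0], [0.002, 0, 0, 0, 0, 0], [0.002, 0, 0, 0, 0, 0], [0.001, 0, 0, 0, 0, 0], [0.0008, 0, 0, 0, 0, 0], [0.0008, 0, 0, 0, 0, 0], [0.0008, 0, 0, 0, 0, 0]]}}

```text
time_s: 5.0
ee_pos: [0.5235, -0.0415, 0.0679]
tool_rot: [0.087, 0.702, 0.087, -0.702]
force: [-0.5, -0.4, -0.2]
opening: 0.0001
```

Request:
{"method": "play_rows", "body": {"moves": [[0.0008, 0, 0, 0, 0, 0], [0.0008, 0, 0, 0, 0, 0], [0.0008, 0, 0, 0, 0, 0]]}}

```text
time_s: 5.25
ee_pos: [0.5234, -0.0415, 0.0655]
tool_rot: [0.087, 0.702, 0.087, -0.702]
force: [0.3, -0.2, -1.3]
opening: -0.0003
```

Request:
{"method": "play_rows", "body": {"moves": [[0.0008, 0, 0, 0, 0, 0], [0.0008, 0, 0, 0, 0, 0]]}}

```text
time_s: 5.42
ee_pos: [0.5234, -0.0415, 0.0639]
tool_rot: [0.087, 0.702, 0.087, -0.702]
force: [-0.2, 1.3, -0.2]
opening: -0.0
```

Request:
{"method": "play_rows", "body": {"moves": [[0.0006, 0, 0, 0, 0, 0], [0, 0, 0, 0, 0, 0]]}}

```text
time_s: 5.58
ee_pos: [0.5233, -0.0415, 0.0632]
tool_rot: [-0.087, -0.702, -0.087, 0.702]
force: [0.4, -0.1, 0.4]
opening: -0.0002
```

Request:
{"method": "play_rows", "body": {"moves": [[0.0005, 0, 0, 0, 0, 0], [0, 0, 0, 0, 0, 0]]}}

```text
time_s: 5.75
ee_pos: [0.5234, -0.0415, 0.0631]
tool_rot: [0.087, 0.702, 0.087, -0.702]
force: [-1.8, -0.8, 3.8]
opening: 0.0001
```

Request:
{"method": "play_rows", "body": {"moves": [[0.0003, 0, 0, 0, 0, 0], [0, 0, 0, 0, 0, 0], [0, 0, 0, 0, 0, 0], [0, 0, 0, 0, 0, 0], [0, 0, 0, 0, 0, 0], [0, 0, 0, 0, 0, 0]]}}

```text
time_s: 6.25
ee_pos: [0.5234, -0.0415, 0.0631]
tool_rot: [0.087, 0.702, 0.087, -0.702]
force: [-1.9, 0.7, 6.1]
opening: -0.0001
```

Request:
{"method": "play_rows", "body": {"moves": [[0, 0, 0, 0, 0, 0], [0, 0, 0, 0, 0, 0], [-0.001, 0, 0, 0, 0, 0], [-0.004, 0, 0, 0, 0, 0], [-0.012, 0, 0, 0, 0, 0], [-0.015, 0, 0, 0, 0, 0], [-0.012, 0, 0, 0, 0, 0], [-0.006, 0, 0, 0, 0, 0]]}}

```text
time_s: 6.92
ee_pos: [0.5242, -0.0416, 0.1139]
tool_rot: [0.087, 0.702, 0.087, -0.701]
force: [0.4, -0.5, -0.5]
opening: -0.0001
```

Request:
{"method": "play_rows", "body": {"moves": [[0, -0.0135, -0.0055, 0, 0, 0], [0, -0.023, -0.0095, 0, 0, 0], [0, -0.028, -0.0115, 0, 0, 0], [0, -0.028, -0.0115, 0, 0, 0], [0, -0.023, -0.0095, 0, 0, 0], [0, -0.013, -0.0056, 0, 0, 0], [0, 0, 0, 0, 0, 0], [0, 0, 0, 0, 0, 0]]}}

```text
time_s: 7.58
ee_pos: [0.5431, 0.0966, 0.1122]
tool_rot: [-0.088, -0.701, -0.088, 0.702]
force: [-0.3, -0.6, -0.3]
opening: -0.0003
```

Run:
```python
from h import *
P=pose();o=ctrl.get_obs();print(o["time_s"],P[0],o["force"])
c=eyes.capture("wrist");a=c["pixels"][:,:,::-1]
for l in ["shoe_long_heel","shoe_toe","shoe_short_heel","swage_block"]:
    for r in eyes.place_of(l,c)[:2]:
        u,v=r["location"];print(l,r["location"],round(r["confidence"],2),world(c,u,v,P,z=0.063).round(3), world(c,u,v,P).round(3))
cv2.imwrite("pics/w3.png",a)
```

```text
7.5833 [0.54305061 0.09660926 0.11223832] [-0.30124647 -0.62317026 -0.34270832]
shoe_long_heel [447.7, 296.3] 0.85 [ 0.523 -0.04   0.063] [ 0.523 -0.041  0.062]
shoe_toe [280.8, 232.2] 0.9 [0.543 0.096 0.063] [0.543 0.096 0.063]
shoe_short_heel [39.7, 387.6] 0.7 [0.35  0.263 0.063] [0.276 0.303 0.011]
shoe_short_heel [441.0, 149.5] 0.64 [0.625 0.011 0.063] [0.625 0.011 0.063]
swage_block [160.4, 229.1] 0.86 [0.525 0.179 0.063] [0.539 0.17  0.091]
```

View pics/w3.png

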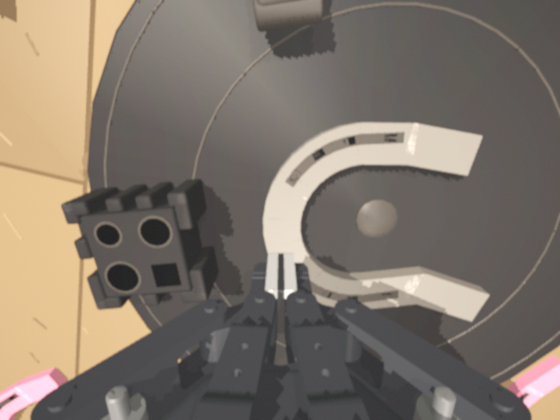

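Run:
```python
from h import *
P=pose();c=eyes.capture("wrist")
v,u=np.nonzero((c["z_map"]>0)&(c["z_map"]<.26));X=world(c,u,v,P)
T=(X-P[0])@P[1]
for lo in range(-90,0,10):
    m=(T[:,0]*1e3>=lo)&(T[:,0]*1e3<lo+10)&(X[:,2]>.1)
    m&=abs(T[:,1])<.1
    if m.any(): print(lo,m.sum(),(T[m,1:].min(0)*1e3).round(),(T[m,1:].max(0)*1e3).round())
m=(X[:,2]>.082)&(X[:,2]<.1)&(X[:,1]>.12);print("block",X[m].min(0),X[m].max(0))
```

```text
-90 13418 [-62. -19.] [62.  1.]
-80 10089 [-59. -18.] [58. 12.]
-70 5254 [-50. -18.] [49. 11.]
-60 6018 [-41. -15.] [42. 12.]
-50 1987 [-33. -14.] [34. 12.]
-40 833 [-13. -13.] [14. 12.]
-30 677 [-14. -12.] [14. -6.]
-20 552 [-13. -12.] [14. -6.]
-10 220 [-13. -12.] [13. -6.]
block [0.46955742 0.13451883 0.08200154] [0.56540507 0.23011297 0.09266765]
```

Request:
{"method": "play_rows", "body": {"moves": [[0.006, 0, 0, 0, 0, 0], [0.01, 0, 0, 0, 0, 0], [0.01, 0, 0, 0, 0, 0], [0.008, 0, 0, 0, 0, 0], [0.005, 0, 0, 0, 0, 0], [0.003, 0, 0, 0, 0, 0], [0.0015, 0, 0, 0, 0, 0], [0.001, 0, 0, 0, 0, 0]]}}

```text
time_s: 8.55
ee_pos: [0.5434, 0.0961, 0.0677]
tool_rot: [-0.087, -0.702, -0.087, 0.702]
force: [-0.1, 0.5, 0.1]
opening: 0.0001
```

Request:
{"method": "play_rows", "body": {"moves": [[0.0008, 0, 0, 0, 0, 0], [0.0008, 0, 0, 0, 0, 0], [0, 0, 0, 0, 0, 0]]}}

```text
time_s: 8.8
ee_pos: [0.5436, 0.0961, 0.0666]
tool_rot: [0.087, 0.702, 0.087, -0.701]
force: [0.4, 0.7, -0.1]
opening: 0.0
```

Request:
{"method": "play_rows", "body": {"moves": [[0.0008, 0, 0, 0, 0, 0], [0.0008, 0, 0, 0, 0, 0], [0.0008, 0, 0, 0, 0, 0], [0.0006, 0, 0, 0, 0, 0], [0, 0, 0, 0, 0, 0]]}}

```text
time_s: 9.22
ee_pos: [0.5433, 0.0961, 0.0633]
tool_rot: [-0.087, -0.702, -0.087, 0.702]
force: [0.4, 0.5, -0.0]
opening: 0.0
```

Request:
{"method": "play_rows", "body": {"moves": [[0.0006, 0, 0, 0, 0, 0], [0, 0, 0, 0, 0, 0]]}}

```text
time_s: 9.38
ee_pos: [0.5434, 0.0961, 0.0631]
tool_rot: [0.087, 0.702, 0.087, -0.702]
force: [-0.8, 0.7, 3.1]
opening: 0.0002
```

Request:
{"method": "play_rows", "body": {"moves": [[0.0004, 0, 0, 0, 0, 0], [0, 0, 0, 0, 0, 0], [0, 0, 0, 0, 0, 0], [0, 0, 0, 0, 0, 0], [0, 0, 0, 0, 0, 0], [0, 0, 0, 0, 0, 0]]}}

```text
time_s: 9.88
ee_pos: [0.5434, 0.0961, 0.0631]
tool_rot: [0.087, 0.702, 0.087, -0.702]
force: [-1.6, 0.5, 6.6]
opening: -0.0
```

Request:
{"method": "play_rows", "body": {"moves": [[0, 0, 0, 0, 0, 0], [0, 0, 0, 0, 0, 0], [-0.001, 0, 0, 0, 0, 0], [-0.004, 0, 0, 0, 0, 0], [-0.012, 0, 0, 0, 0, 0], [-0.015, 0, 0, 0, 0, 0], [-0.012, 0, 0, 0, 0, 0], [-0.006, 0, 0, 0, 0, 0]]}}

```text
time_s: 10.55
ee_pos: [0.5442, 0.0962, 0.1138]
tool_rot: [0.087, 0.702, 0.087, -0.701]
force: [0.5, 0.8, -0.2]
opening: -0.0003
```

Request:
{"method": "play_rows", "body": {"moves": [[0, 0.0113, -0.0063, 0, 0, 0], [0, 0.018, -0.01, 0, 0, 0], [0, 0.022, -0.0124, 0, 0, 0], [0, 0.022, -0.0124, 0, 0, 0], [0, 0.018, -0.01, 0, 0, 0], [0, 0.011, -0.0062, 0, 0, 0], [0, 0, 0, 0, 0, 0], [0, 0, 0, 0, 0, 0]]}}

```text
time_s: 11.22
ee_pos: [0.6235, 0.0106, 0.1116]
tool_rot: [-0.087, -0.701, -0.087, 0.702]
force: [-1.0, 0.6, 0.6]
opening: 0.0006
```

Run:
```python
from h import *
P=pose();o=ctrl.get_obs();print(o["time_s"],P[0],o["force"])
c=eyes.capture("wrist");a=c["pixels"][:,:,::-1]
for l in ["shoe_long_heel","shoe_toe","shoe_short_heel","fuller"]:
    for r in eyes.place_of(l,c)[:2]:
        u,v=r["location"];print(l,r["location"],round(r["confidence"],2),world(c,u,v,P,z=0.063).round(3), world(c,u,v,P).round(3))
cv2.imwrite("pics/w4.png",a)
```

```text
11.2167 [0.62347068 0.01055156 0.1116044 ] [-0.96250382  0.61189572  0.58585924]
shoe_toe [148.9, 298.9] 0.84 [0.545 0.095 0.063] [0.546 0.095 0.063]
shoe_short_heel [279.4, 233.1] 0.79 [0.623 0.011 0.063] [0.623 0.011 0.062]
fuller [111.8, 55.7] 0.64 [0.708 0.134 0.063] [0.708 0.124 0.081]
fuller [40.8, 296.2] 0.63 [0.528 0.175 0.063] [0.552 0.155 0.089]
```

View pics/w4.png

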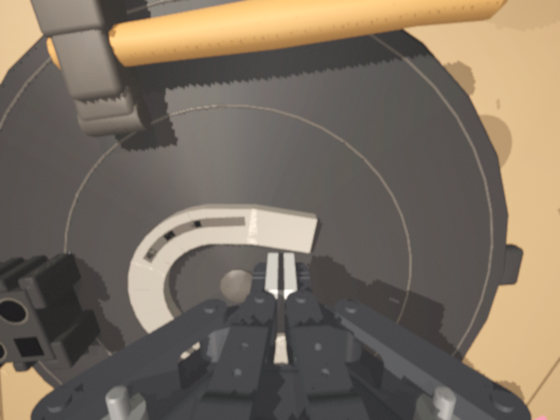

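The tips are above the short heel, which shows at (283,232), and the fuller is well away. I use the same descent here.

Request:
{"method": "play_rows", "body": {"moves": [[0.006, 0, 0, 0, 0, 0], [0.01, 0, 0, 0, 0, 0], [0.01, 0, 0, 0, 0, 0], [0.008, 0, 0, 0, 0, 0], [0.005, 0, 0, 0, 0, 0], [0.003, 0, 0, 0, 0, 0], [0.0015, 0, 0, 0, 0, 0], [0.001, 0, 0, 0, 0, 0]]}}

```text
time_s: 12.13
ee_pos: [0.624, 0.0109, 0.0676]
tool_rot: [-0.087, -0.702, -0.087, 0.702]
force: [0.1, 0.0, -0.4]
opening: 0.0
```

Request:
{"method": "play_rows", "body": {"moves": [[0.0008, 0, 0, 0, 0, 0], [0.0008, 0, 0, 0, 0, 0], [0, 0, 0, 0, 0, 0]]}}

```text
time_s: 12.38
ee_pos: [0.6242, 0.0109, 0.0665]
tool_rot: [0.087, 0.702, 0.087, -0.702]
force: [0.3, 0.2, 0.3]
opening: -0.0002
```

Request:
{"method": "play_rows", "body": {"moves": [[0.0008, 0, 0, 0, 0, 0], [0.0008, 0, 0, 0, 0, 0], [0.0008, 0, 0, 0, 0, 0], [0.0006, 0, 0, 0, 0, 0], [0, 0, 0, 0, 0, 0]]}}

```text
time_s: 12.8
ee_pos: [0.624, 0.011, 0.0632]
tool_rot: [-0.087, -0.702, -0.087, 0.702]
force: [0.2, 0.2, 0.7]
opening: 0.0002
```

Request:
{"method": "play_rows", "body": {"moves": [[0.0006, 0, 0, 0, 0, 0], [0, 0, 0, 0, 0, 0]]}}

```text
time_s: 12.97
ee_pos: [0.624, 0.0109, 0.0632]
tool_rot: [0.087, 0.702, 0.087, -0.702]
force: [-2.3, 0.3, 3.8]
opening: 0.0
```

Request:
{"method": "play_rows", "body": {"moves": [[0.0004, 0, 0, 0, 0, 0], [0, 0, 0, 0, 0, 0], [0, 0, 0, 0, 0, 0], [0, 0, 0, 0, 0, 0], [0, 0, 0, 0, 0, 0], [0, 0, 0, 0, 0, 0]]}}

```text
time_s: 13.47
ee_pos: [0.624, 0.011, 0.0631]
tool_rot: [0.087, 0.702, 0.087, -0.702]
force: [-2.3, 0.7, 7.1]
opening: -0.0001
```

Request:
{"method": "play_rows", "body": {"moves": [[0, 0, 0, 0, 0, 0], [0, 0, 0, 0, 0, 0], [-0.001, 0, 0, 0, 0, 0], [-0.004, 0, 0, 0, 0, 0], [-0.012, 0, 0, 0, 0, 0], [-0.02, 0, 0, 0, 0, 0], [-0.03, 0, 0, 0, 0, 0], [-0.03, 0, 0, 0, 0, 0]]}}

```text
time_s: 14.13
ee_pos: [0.6235, 0.0109, 0.1605]
tool_rot: [-0.087, -0.701, -0.087, 0.702]
force: [0.9, -0.4, 0.6]
opening: -0.0001
```

Request:
{"method": "play_rows", "body": {"moves": [[-0.025, 0, 0, 0, 0, 0], [-0.012, 0, 0, 0, 0, 0], [-0.004, 0, 0, 0, 0, 0], [0, 0, 0, 0, 0, 0], [0, 0, 0, 0, 0, 0], [0, 0, 0, 0, 0, 0]]}}

```text
time_s: 14.63
ee_pos: [0.6231, 0.0109, 0.1991]
tool_rot: [-0.087, -0.701, -0.087, 0.703]
force: [0.5, -0.5, 0.5]
opening: 0.0002
```

Run:
```python
from h import *
P=pose();o=ctrl.get_obs();print(o["time_s"],P[0],o["force"])
c=eyes.capture("wrist")
for l in ["shoe_long_heel","shoe_toe","shoe_short_heel"]:
    for r in eyes.place_of(l,c)[:2]:
        u,v=r["location"];print(l,r["location"],round(r["confidence"],2),world(c,u,v,P,z=0.063).round(3))
workorder.hand_in()
```

```text
14.6333 [0.62308054 0.01093711 0.19905946] [ 0.46360622 -0.49710598  0.54562499]
shoe_long_heel [486.7, 374.3] 0.92 [ 0.465 -0.291  0.063]
shoe_long_heel [305.8, 292.4] 0.87 [ 0.524 -0.043  0.063]
shoe_toe [6.6, 415.1] 0.68 [0.246 0.287 0.063]
shoe_short_heel [280.0, 198.1] 0.76 [0.622 0.011 0.063]
shoe_short_heel [27.7, 364.4] 0.64 [0.342 0.258 0.063]
the job is handed in; nothing more can be done
```

I pressed the shut fingertips on the long turned-out heel, then the middle of the toe, then the short heel. Each press was about 6–7 N held for roughly half a second or more, and I lifted clear after each one. The job is handed in.

- **Flatness:** contact came at the same height on all three spots (63.1 mm), with no give, so the shoe does not rock.
- **Shoe position:** in the last wrist view both heels were still within about 3 mm of where I first measured them, which is within measuring error. That view did not find the toe: its only toe detection was elsewhere, on a pink look-alike. The toe had not moved when I checked it between the second and third presses.
- **Other tools and turntable:** I did not measure these again after the last lift. The hand never came near the tools, and the unmoved heels suggest the plate did not turn.
- **Hand:** it finished clear, 0.2 m above the ledge, with the force reading down to sensor noise. The run took about 14.6 s of the 51 s allowed.

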